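Ready the perfume filler for priming and hold its guard at the mark

TASK

The filler's needle is about to be primed. With the clear guard still down, slide the bottle carriage (it has a black knob) until the mouth of the amber purge bottle is centred under the needle; then swing the guard up by its black bar until its red pointer stands at the orange index, and finish while still gripping the bar and holding the guard steady there, because it falls shut when let go. Leave the index where it is set and do not tip or knock about any of the other glassware.

Things in the scene. Friction and masses are not known exactly. Their poses are not given: they have to be found in the camera images.
- filler: white bench-top bottle filler, fixed to the bench; base plate 360 mm (x) by 410 mm, its top 20 mm above the bench. Origin: on the bench straight below the needle. Its x axis is the line along which the carriage slides, its front is -y (base reaches 210 mm to the front, 200 mm to the back). Pump housing 220 mm wide, 170 mm high, y from 95 to 200 mm. Place and yaw vary
- needle_tip (a point): lower end of the fixed steel filling needle (4 mm thick, hangs from an aluminium arm), 113 mm above the bench; x, y, z axes as the filler's
- purge_bottle: 30 ml amber glass bottle without cap, 33 mm diameter, 78 mm tall, standing loosely in one of the three nests of the carriage (which nest varies). Origin: centre of its underside
- purge_mouth (a point): centre of the amber bottle's open mouth, 78 mm above its underside, about 104 mm above the bench; opening 14 mm wide
- carriage (a joint): slide of the carriage along the filler's x axis, m; 0 where it starts, negative towards the filler's -x (range -0.145 to 0.030). Its middle starts 62 to 88 mm to the +x side of the needle and its nests lie at -50, 0 and 50 mm from the middle, so it must travel 12 to 138 mm towards -x. It stays where it is left; about 2 N to move
- carriage_knob (a point): centre of the grip of the carriage's upright black knob: 20 mm diameter, from 21 mm below this point to 21 mm above, about 82 mm above the bench, on a steel tongue reaching out under the guard to 175 mm in front of the bottles. The tongue's upper face lies 32 mm below this point. Axes as the filler's
- blue_bottle_a: cobalt blue 30 ml bottle without cap, same size as the amber one, in another nest of the carriage
- blue_bottle_b: cobalt blue 30 ml bottle without cap, same size as the amber one, in the remaining nest
- guard (a joint): hinge of the clear guard over the needle, in rad: 0 shut (top panel level), growing as its front edge swings up; range 0 to 1.5. Nothing holds it up: let go, it falls shut (0.45 kg give or take a quarter, about 3 N at the bar)
- guard_hinge (a point): middle of the guard's hinge line, which runs along the filler's x axis, 185 mm above the bench and 85 mm behind the needle; fixed; axes as the filler's
- guard_handle (a point): middle of the guard's round black bar handle: 12 mm diameter, 110 mm long, parallel to the hinge line, on a 10 mm bracket at each end. At guard angle a it lies (m) 0.175 cos a - 0.015 sin a in front of the hinge line and 0.175 sin a + 0.015 cos a above it; shut, it is 200 mm above the bench, the guard's front corner 32 mm behind it and 11 mm lower. Axes turn with the guard
- guard_pointer (a point): tip of the red pointer on the +x end of the guard, 110 mm from the hinge line and 118 mm to +x of its middle; at guard angle a it lies 0.110 cos a in front of the hinge line and 0.110 sin a above it. Its axes turn with the guard
- index (a joint): angle at which the orange index clip is set on the guard's quadrant plate, in rad, same scale as the guard's angle (0.45 to 0.90): the guard is at its mark when joint guard equals joint index. Stiff; not to be moved
- index_mark (a point): middle of the orange index clip (18 x 30 x 7 mm), on the aluminium quadrant plate at the +x end of the guard, 110 mm from the hinge line and 118 mm to +x of its middle: where the red pointer's tip must come. Its axes are the filler's, turned about the hinge line by the index angle
- measuring_cylinder: glass measuring cylinder standing on the bench in front of the filler, foot 64 mm diameter, 190 mm tall; origin at its underside; not to be disturbed
- dropper_bottle: blue bottle with aluminium collar and black dropper bulb, 33 mm diameter, 111 mm tall, on the bench in front of the filler; origin at its underside; not to be disturbed
- beaker: glass beaker, 60 mm diameter, 75 mm tall, on the bench in front of the filler; origin at its underside; not to be disturbed
Not all that is in view belongs to the job. Of the things like the purge_bottle, leave any that is turquoise; of the rest the smaller one is meant.

How it is judged (in metres and radians):
On the way:
1. with the guard down, the amber bottle's mouth is brought under the needle and rests there (horizontal distance between purge_mouth and needle_tip below 0.005 m and value of joint guard below 0.1 rad and velocity of joint carriage between -0.01 and 0.01 m/s and angle between purge_bottle's own z axis and vertical below 0.1 rad), for 0.2 s.
At the end, for the whole second after the job is handed in: the amber bottle stands upright in its nest with its mouth within 5 mm (sideways) of the needle's axis, and the guard is held still by the gripper's fingers on its bar (more than 1 N, grasp point within 65 mm of the bar's middle) within 0.06 rad of the orange index (horizontal distance between purge_mouth and needle_tip below 0.005 m and angle between purge_bottle's own z axis and vertical below 0.1 rad and height (world z) of purge_mouth below 0.11 m and angle between the y axis of guard_pointer and the y axis of index_mark, either way round below 0.06 rad and velocity of joint guard between -0.05 and 0.05 rad/s and distance between the grasp point and guard_handle below 0.065 m and contact force between the fingers and guard above 1 N); the arm keeps its last pose, push and grip.
It fails at once if the index clip is shifted (distance of index_mark from where it was at the start of the episode above 0.004 m).
It fails at once if a bystander is pushed or knocked over (distance of any of measuring_cylinder, dropper_bottle, beaker from where it was at the start of the episode above 0.02 m or angle between any of measuring_cylinder, dropper_bottle, beaker's own z axis and vertical above 0.4 rad).
It fails at once if a blue bottle is tipped (angle between any of blue_bottle_a, blue_bottle_b's own z axis and vertical above 0.4 rad).
It also fails if it takes over 51 s, if anything falls off the work surface, if the arm or the gripper's body presses on something with over 40 N, if the wrist force passes 120 N, or if a joint passes its speed limit or range.

ROBOT

A 6-joint arm with a two-finger parallel gripper is mounted at the origin on the work surface. World frame = base frame: x ahead of the robot, y to its left, z up, the work surface at z = 0. Lengths are in mm, angles in rad, forces in N, time in s.
With the tool pointing down it reaches from about 400 to 925 mm from the base axis. Payload 12.5 kg.
Tool frame: the origin (TCP) lies at the very end of the fingers, on their centre line; the grasp point (between the pads) lies 19 mm behind it; z points along the fingers, y is the line along which they close (so a half turn about z gives the same grasp; the last joint's range is limited). The gripper opens to 95 mm and grips with 3 to 60 N. Pads are 20 mm wide; open, the fingers measure 119 mm over their backs; the gripper's body (75 mm by 180 mm) begins 59 mm behind the grasp point.
Start: joints at [-1.357, 0.491, 1.559, -0, 1.092, -0.106], TCP at [196.509, -593.322, 214.661] pointing down, gripper open.
Joint ranges: [-3.1, 3.1], [-0.84, 2.19], [0.05, 2.79], [-1.13, 4.28], [0.06, 2.93], [-2.69, 2.69]. Speed limits (rad/s): [2.22, 2.22, 2.79, 3.14, 3.14, 3.14].

INTERFACE

Orientations are given as [roll, pitch, yaw] about the fixed x, y, z axes, in that order (R = Rz(yaw) Ry(pitch) Rx(roll)).
In Python, from cell import * gives the robot as it stands.
- The arm moves only by the tool jog_arm, never from a script. Its argument "targets" is a list of rows, each an object with "turn": the turn, a rotation vector about the world's x, y, z in degrees, a list of three; "slide": the shift along the world's x, y, z in mm, a list of three; "claw": the opening in per cent of the stroke, from 0 (shut) to 100 (fully open). In form: [{"turn": [wx, wy, wz], "slide": [x, y, z], "claw": claw}, ...]. A call has 1 to 5 rows; each row shifts and turns the commanded pose from where the row before left it; what a row does not reach is not made up. A row lasts 1/8 s, in which the tool goes at most 62.5 mm and 10.7 degrees, less where a joint would pass 70% of its speed; a pose out of reach is approached as far as the arm can. A call with a gripper value outside its range is refused whole. The fingers move at their own pace and stop on an object; the grip force is fixed at half the most. Time passes only in rows, so rows that do not move let the fingers close. It gives the time, the measured TCP pose, the force, the opening and the grip force at its end, in the units of the state.
- state(): the state, without advancing time (a new reading comes with each control period).
- read_camera(name): name is "scene" or "top" or "wrist"; returns a dict with "frame" (420x560x3 uint8, blue, green, red), "mtx" (3x3 intrinsics, pixels), "k1" (the pictures are not rectified: a ray, as slopes to the right and down, at radius r is drawn at 1 + k1 r^2 times it, then the intrinsics apply), "R" (3x3) and "t" (3): a world point X has camera coordinates R X + t. Camera axes: x right, y down, z forward; pixel columns grow to the right and rows downward; lengths in mm; the calibration is good to about 2 mm. A picture is of the moment at which its call begins. There is no depth.
- job_done(): hands the job in; it is judged then, once.
Trained networks look in the newest picture that a camera, given by its name, has taken for a name from the list of things; names that differ only in an ending like _2 or _b are one class to them, and where a whole thing is asked for, a point or a joint stands for the part that bears it (a point fixed in the world has none). Each returns a list of dicts, best first, with "conf" (0 to 1); they miss things now and then, are a little off and sometimes report something else, mostly with a low value. They report only what shows in the picture. A call takes as long as a camera call. They do not tell look-alikes from the thing itself.
- look_for(query, camera): "xy" ([column, row] in pixels, amid what is visible of it).
The state is a dict: "t": time; "joints": joint angles; "qvel": joint speeds; "tau": joint torques, N m; "eef_pos": TCP position; "tcp_rot": TCP orientation; "ft_force": force on the tool from outside, world axes, zero at the start; "moment": the same for the moment, N m; "opening": opening from 0.0 (shut) to 1.0 (fully open); "grip_force": force on a finger pad.
Only numpy, scipy, OpenCV 4.12 (cv2) and the standard library are available. Lean on these libraries where they do the work, as an engineer would, in place of code of your own. Each camera call takes 0.05 s, during which the arm holds its last target. There are 200 camera calls.

## Working session

There is one attempt and no reset: what is moved stays moved. The work goes in short steps, Python scripts to look and compute and a tool call to move; the robot and the scene stay as the last step left them, time stands still between calls to the robot, and variables do not carry over. Pictures are saved under pics/ and viewed, at most 10 in all, crops included, and the job is handed in when it is done.

Besides the shell and the picture viewer there is one more tool, called after "Emit:" as name(argument=value, ...), one argument or row to a line, values as JSON. jog_arm: Moves the arm, as the interface text tells. Its arguments: {"type":"object","properties":{"targets":{"type":"array","items":{"type":"object","properties":{"turn":{"type":"array","items":{"type":"number"}},"slide":{"type":"array","items":{"type":"number"}},"claw":{"type":"number"}}}}},"required":["targets"]}

```bash
mkdir -p pics; cat > h.py <<'E'
from cell import *
import numpy as np, cv2
def pix(c,X):
    p=c["R"]@np.array(X,float)+c["t"]; s=p[:2]/p[2]; s=s*(1+c["k1"]*(s@s)); return (c["mtx"]@[s[0],s[1],1])[:2]
def ray(c,uv):
    d=np.linalg.inv(c["mtx"])@[uv[0],uv[1],1]; d=d[:2]; s=d.copy()
    for _ in range(20): s=d/(1+c["k1"]*(s@s))
    R=np.array(c["R"]); return -R.T@np.array(c["t"]), R.T@[s[0],s[1],1]
def atz(c,uv,z):
    o,d=ray(c,uv); return o+d*(z-o[2])/d[2]
def tri(obs):
    A=0;b=0
    for c,uv in obs:
        o,d=ray(c,uv); d=d/np.linalg.norm(d); P=np.eye(3)-np.outer(d,d); A=A+P; b=b+P@o
    return np.linalg.solve(A,b)
E
python3 - <<'E'
from h import *
for n in ["scene","top"]:
    c=read_camera(n); cv2.imwrite(f"pics/{n}0.png",c["frame"])
    for q in ["filler","needle_tip","purge_bottle","purge_mouth","carriage_knob","guard_handle","guard_pointer","index_mark","measuring_cylinder","dropper_bottle","beaker","blue_bottle_a"]:
        print(n,q,[(np.round(d["xy"]).tolist(),round(d["conf"],2)) for d in look_for(q,n)][:4])
print(state())
E
```

```text
scene filler [([310.0, 190.0], 0.93)]
scene needle_tip [([308.0, 190.0], 0.62)]
scene purge_bottle [([364.0, 285.0], 0.96), ([349.0, 207.0], 0.74), ([394.0, 255.0], 0.73)]
scene purge_mouth [([368.0, 284.0], 0.88), ([351.0, 209.0], 0.86), ([394.0, 255.0], 0.74)]
scene carriage_knob [([311.0, 225.0], 0.59)]
scene guard_handle [([310.0, 190.0], 0.72), ([308.0, 155.0], 0.55)]
scene guard_pointer [([306.0, 151.0], 0.76)]
scene index_mark []
scene measuring_cylinder [([100.0, 247.0], 0.75)]
scene dropper_bottle [([192.0, 319.0], 0.55)]
scene beaker [([130.0, 288.0], 0.65), ([308.0, 188.0], 0.48)]
scene blue_bottle_a [([333.0, 199.0], 0.71), ([100.0, 245.0], 0.64), ([313.0, 196.0], 0.51)]
top filler [([210.0, 241.0], 0.68)]
top needle_tip [([211.0, 245.0], 0.8)]
top purge_bottle [([228.0, 108.0], 0.92), ([270.0, 107.0], 0.65)]
top purge_mouth [([225.0, 108.0], 0.97), ([268.0, 106.0], 0.73), ([266.0, 193.0], 0.65), ([442.0, 309.0], 0.46)]
top carriage_knob [([270.0, 197.0], 0.67)]
top guard_handle [([199.0, 239.0], 0.96), ([413.0, 187.0], 0.33)]
top guard_pointer [([201.0, 239.0], 0.83)]
to
[... 245 characters left out ...]
], 0.51)]
{'t': 1.3, 'joints': array([-1.35663076e+00,  4.90868521e-01,  1.55891754e+00, -6.35653017e-06,
        1.09166282e+00, -1.05589401e-01]), 'qvel': array([ 7.51124247e-04,  5.13066466e-04,  5.59792036e-05, -1.75877608e-03,
       -9.30004483e-04, -2.40035432e-03]), 'tau': array([ 4.47269649e-04, -6.12472916e+01, -2.58429766e+01,  6.92744949e-02,
        4.46882949e-02,  2.33353023e-05]), 'eef_pos': array([ 196.48897781, -593.32928177,  214.67446004]), 'tcp_rot': array([3.14145028e+00, 2.07620847e-05, 3.19757899e-01]), 'ft_force': array([ 0.12762023, -0.15984706, -0.66209113]), 'moment': array([-0.0499868 ,  0.0148956 , -0.01023052]), 'grip_force': 0.0, 'opening': 1.0000548269099796}
```

View pics/scene0.png

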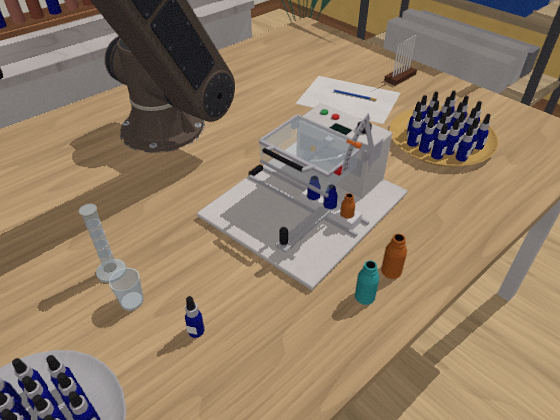

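View pics/top0.png

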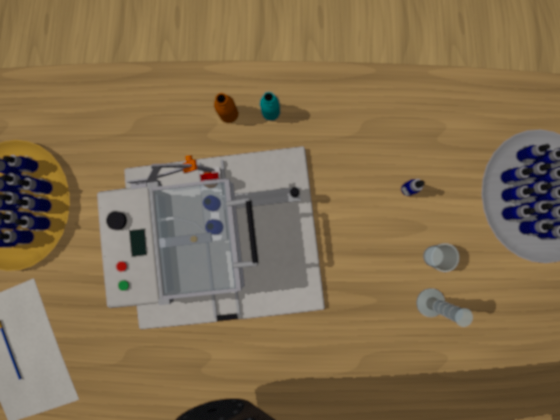

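The scene picture shows the filler mid-frame: knob at (284,236), bar about (283,160), index (353,142), and the amber bottle in the +x nest (348,206). In the top picture the knob is at (294,192), the bar (252,232), the index (190,163) and the pointer (209,177). A turquoise bottle and a larger amber bottle stand off the filler. I'll enlarge both views to fit the filler pose.

```bash
python3 - <<'E'
import cv2
a=cv2.imread("pics/scene0.png")[90:300,190:420]; b=cv2.imread("pics/top0.png")[130:340,90:340]
cv2.imwrite("pics/s1.png",cv2.resize(a,None,fx=2.8,fy=2.8,interpolation=2)); cv2.imwrite("pics/t1.png",cv2.resize(b,None,fx=2.8,fy=2.8,interpolation=2))
E
```

```text
(no output)
```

View pics/s1.png

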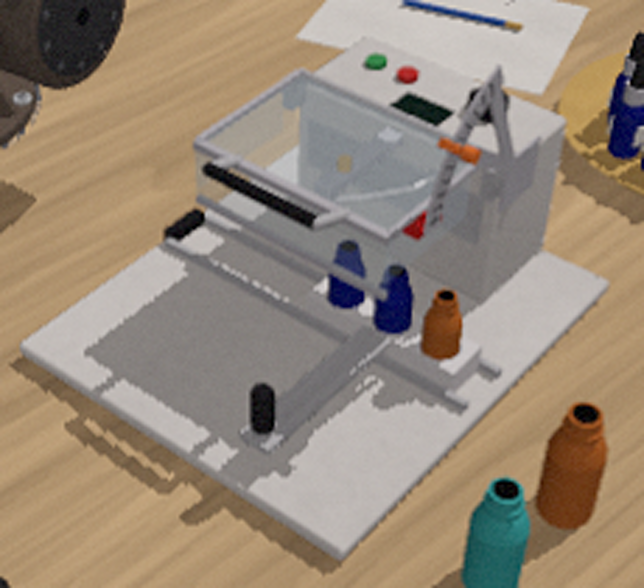

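View pics/t1.png

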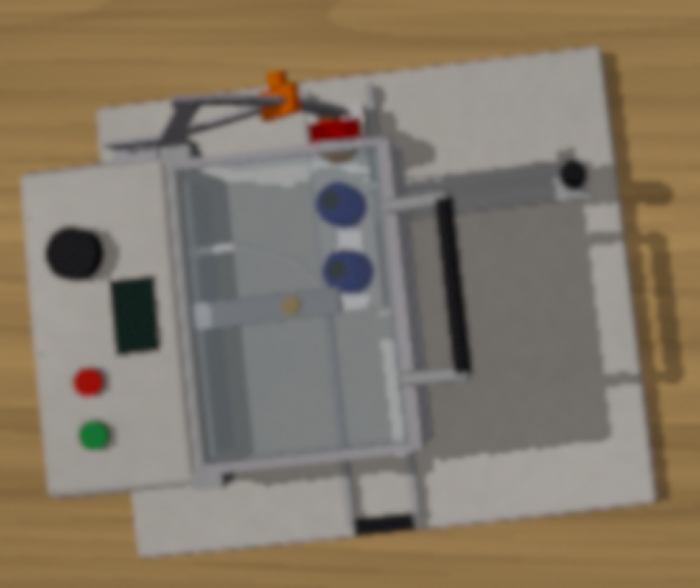

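The crops show the plate corners, bar ends, knob, index and amber bottle (+x nest, mouth at crop (446,295)) clearly. Next I fit the pose.

```bash
cat > fit.py <<'E'
from h import *
from scipy.optimize import least_squares
S,T=read_camera("scene"),read_camera("top")
f=lambda o:(lambda u,v:np.array([(u+.5)/2.8-.5+o[0],(v+.5)/2.8-.5+o[1]]))
s=f((190,90)); t=f((90,130))
def arc(x,r,a,up=0): return [x,85-r*np.cos(a)+up*np.sin(a),185+r*np.sin(a)+up*np.cos(a)]
def items(p):
    k,i=p[3],p[4]
    return [(S,s(23,347),[-180,-210,20]),(S,s(342,552),[180,-210,20]),(S,s(607,284),[180,200,20]),
    (T,t(600,47),[180,-210,20]),(T,t(655,500),[-180,-210,20]),(T,t(138,555),[-180,200,20]),(T,t(97,110),[180,200,20]),
    (S,s(208,170),[-55,-90,200]),(S,s(316,220),[55,-90,200]),(T,t(446,200),[55,-90,200]),(T,t(462,372),[-55,-90,200]),
    (S,s(262,388),[k,-175,103]),(T,t(573,173),[k,-175,103]),(S,s(446,296),[k+50,0,104]),
    (S,s(460,150),arc(118,110,i)),(T,t(282,98),arc(118,110,i))]
def w(p,X):
    c,sn=np.cos(p[2]),np.sin(p[2]); return [p[0]+c*X[0]-sn*X[1],p[1]+sn*X[0]+c*X[1],X[2]]
def res(p): return np.concatenate([pix(c,w(p,X))-uv for c,uv,X in items(p)])
o=tri([(S,s(262,388)),(T,t(573,173))]); print("knob",o)
A=atz(T,t(600,47),20);B=atz(T,t(655,500),20);C=atz(T,t(138,555),20)
y0=np.arctan2(*(A-B)[[1,0]]); m=(A+C)/2
r=least_squares(res,[m[0],m[1],y0,75,.65],loss="soft_l1",x_scale=[10,10,.1,10,.1])
p=r.x; print(p.round(3),"deg",np.degrees(p[2])); print(res(p).reshape(-1,2).round(1).tolist())
for n,X in dict(knob=[p[3],-175,82],bar=[0,-90,200],needle=[0,0,113],hinge=[0,85,185]).items(): print(n,np.round(w(p,X),1))
for q,z in(("measuring_cylinder",95),("dropper_bottle",60),("beaker",40)): 
    a=look_for(q,"top"); b=look_for(q,"scene"); 
    if a and b: print(q,tri([(T,a[0]["xy"]),(S,b[0]["xy"])]).round())
np.save("p.npy",p)
E
python3 fit.py
```

```text
knob [649.80004548 -84.80822557  99.25358904]
[5.55794e+02 7.82740e+01 1.32000e-01 7.29470e+01 6.24000e-01] deg 7.591301617168556
[[-2.7, -1.3], [-0.6, 0.6], [1.1, -1.4], [-0.0, -1.4], [0.3, 0.1], [-0.6, 0.3], [-0.9, -1.5], [-0.8, -0.4], [-0.6, 1.4], [-1.1, -1.6], [0.1, -0.6], [-0.4, -0.7], [-0.1, -1.3], [-0.5, 0.1], [-2.1, 0.0], [-0.5, 0.8]]
knob [651.2 -85.6  82. ]
bar [567.7 -10.9 200. ]
needle [555.8  78.3 113. ]
hinge [544.6 162.5 185. ]
measuring_cylinder [ 417. -393.   82.]
dropper_bottle [ 527.  -62. -171.]
beaker [ 527. -394.   53.]
```

Emit:
jog_arm(
  targets=[
    {"slide": [0, 0, 50], "turn": [0, 0, 0], "claw": 50},
    {"slide": [0, 0, 50], "turn": [0, 0, 0], "claw": 50},
    {"slide": [35, 39, 0], "turn": [0, 0, 6], "claw": 50},
    {"slide": [35, 39, 0], "turn": [0, 0, 6], "claw": 50},
    {"slide": [35, 39, 0], "turn": [0, 0, 6], "claw": 50},
  ],
)

```text
t: 2.33
eef_pos: [302.3, -475.1, 314.8]
tcp_rot: [3.141, 0.0, 0.637]
ft_force: [0.2, -0.5, 0.2]
opening: 0.537
grip_force: 0.0
```

Emit:
jog_arm(
  targets=[
    {"slide": [35, 39, 0], "turn": [0, 0, 6], "claw": 50},
    {"slide": [35, 39, 0], "turn": [0, 0, 6], "claw": 50},
    {"slide": [35, 39, 0], "turn": [0, 0, 6], "claw": 50},
    {"slide": [35, 39, 0], "turn": [0, 0, 6], "claw": 50},
    {"slide": [35, 39, 0], "turn": [0, 0, 6], "claw": 50},
  ],
)

```text
t: 2.95
eef_pos: [477.5, -279.9, 314.8]
tcp_rot: [3.141, 0.0, 1.161]
ft_force: [0.1, -1.2, 0.2]
opening: 0.502
grip_force: 0.0
```

Emit:
jog_arm(
  targets=[
    {"slide": [35, 39, -10], "turn": [0, 0, 6], "claw": 50},
    {"slide": [35, 39, -20], "turn": [0, 0, 6], "claw": 50},
    {"slide": [35, 39, -30], "turn": [0, 0, 6], "claw": 50},
    {"slide": [35, 39, -30], "turn": [0, 0, 6], "claw": 50},
    {"slide": [0, 0, 0], "turn": [0, 0, 0], "claw": 50},
  ],
)

```text
t: 3.58
eef_pos: [617.2, -122.5, 221.9]
tcp_rot: [-3.138, -0.002, 1.581]
ft_force: [-0.4, -0.0, 0.5]
opening: 0.504
grip_force: 0.0
```

Emit:
jog_arm(
  targets=[
    {"slide": [34, 37, -20], "turn": [0, 0, 7], "claw": 50},
    {"slide": [0, 0, 0], "turn": [0, 0, 0], "claw": 50},
  ],
)

```text
t: 3.82
eef_pos: [651.0, -87.1, 203.7]
tcp_rot: [-3.141, -0.001, 1.701]
ft_force: [-0.6, 0.1, 0.0]
opening: 0.498
grip_force: 0.0
```

```bash
python3 - <<'E'
from h import *
c=read_camera("wrist"); cv2.imwrite("pics/w1.png",c["frame"])
for q in ["carriage_knob","guard_handle"]: print(q,[(np.round(d["xy"]).tolist(),round(d["conf"],2)) for d in look_for(q,"wrist")])
print("pred",pix(c,[651.2,-85.6,103]), state()["eef_pos"])
E
```

```text
carriage_knob [([278.0, 109.0], 0.78)]
guard_handle [([142.0, 33.0], 0.64)]
pred [276.19469402 202.95601809] [650.13196712 -89.3360587  205.48329749]
```

View pics/w1.png

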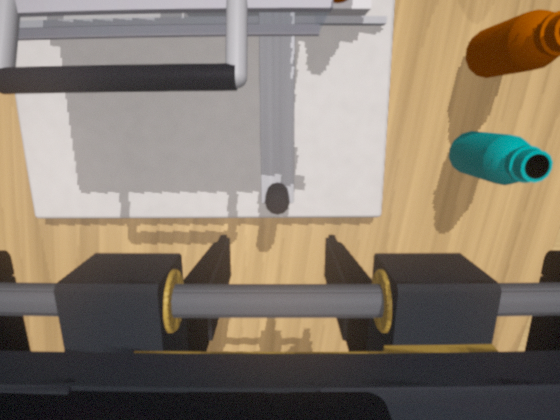

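The wrist view shows the knob at (277,200), where predicted (276,203), and the bar at (120,78). The network's knob row is off. Descend and grip.

Emit:
jog_arm(
  targets=[
    {"slide": [1, 2, -40], "turn": [0, 0, 0], "claw": 50},
    {"slide": [0, 0, -50], "turn": [0, 0, 0], "claw": 50},
    {"slide": [0, 0, -46], "turn": [0, 0, 0], "claw": 50},
    {"slide": [0, 0, 0], "turn": [0, 0, 0], "claw": 5},
    {"slide": [0, 0, 0], "turn": [0, 0, 0], "claw": 5},
  ],
)

```text
t: 4.6
eef_pos: [652.3, -87.2, 71.0]
tcp_rot: [3.139, 0.001, 1.697]
ft_force: [-0.4, 0.2, 0.9]
opening: 0.345
grip_force: 0.0
```

Emit:
jog_arm(
  targets=[
    {"slide": [0, 0, 0], "turn": [0, 0, 0], "claw": 5},
    {"slide": [0, 0, 0], "turn": [0, 0, 0], "claw": 5},
  ],
)

```text
t: 4.85
eef_pos: [652.2, -86.7, 70.9]
tcp_rot: [3.139, 0.001, 1.699]
ft_force: [-1.6, -2.5, 7.4]
opening: 0.204
grip_force: 30.0
```

Emit:
jog_arm(
  targets=[
    {"slide": [-4, -0.5, 0], "turn": [0, 0, 0], "claw": 5},
    {"slide": [-8, -1.1, 0], "turn": [0, 0, 0], "claw": 5},
    {"slide": [-10, -1.3, 0], "turn": [0, 0, 0], "claw": 5},
    {"slide": [-10, -1.3, 0], "turn": [0, 0, 0], "claw": 5},
    {"slide": [-10, -1.3, 0], "turn": [0, 0, 0], "claw": 5},
  ],
)

```text
t: 5.48
eef_pos: [610.9, -92.3, 70.8]
tcp_rot: [3.137, 0.002, 1.699]
ft_force: [2.4, -1.8, 6.8]
opening: 0.201
grip_force: 30.0
```

Emit:
jog_arm(
  targets=[
    {"slide": [-10, -1.3, 0], "turn": [0, 0, 0], "claw": 5},
    {"slide": [-10, -1.3, 0], "turn": [0, 0, 0], "claw": 5},
    {"slide": [-10, -1.3, 0], "turn": [0, 0, 0], "claw": 5},
    {"slide": [-10, -1.3, 0], "turn": [0, 0, 0], "claw": 5},
    {"slide": [-10, -1.3, 0], "turn": [0, 0, 0], "claw": 5},
  ],
)

```text
t: 6.1
eef_pos: [561.1, -99.1, 70.8]
tcp_rot: [3.136, 0.003, 1.699]
ft_force: [2.8, -2.7, 8.6]
opening: 0.201
grip_force: 30.0
```

Emit:
jog_arm(
  targets=[
    {"slide": [-10, -1.3, 0], "turn": [0, 0, 0], "claw": 5},
    {"slide": [-8, -1.1, 0], "turn": [0, 0, 0], "claw": 5},
    {"slide": [-4, -0.5, 0], "turn": [0, 0, 0], "claw": 5},
    {"slide": [0, 0, 0], "turn": [0, 0, 0], "claw": 5},
    {"slide": [0, 0, 0], "turn": [0, 0, 0], "claw": 5},
  ],
)

```text
t: 6.72
eef_pos: [538.7, -102.1, 70.8]
tcp_rot: [3.138, 0.002, 1.699]
ft_force: [-1.6, -4.4, 11.1]
opening: 0.206
grip_force: 30.0
```

```bash
python3 - <<'E'
from h import *
p=np.load("p.npy")
ims=[]
for n in ["scene","top"]:
    c=read_camera(n)
    co,s=np.cos(p[2]),np.sin(p[2])
    def w(X): return [p[0]+co*X[0]-s*X[1],p[1]+s*X[0]+co*X[1],X[2]]
    for z in (113,104): print(n,z,pix(c,w([0,0,z])).round(1), "px/10mm",(pix(c,w([10,0,z]))-pix(c,w([0,0,z]))).round(1))
    u,v=pix(c,w([0,0,104])).astype(int); print(u,v)
    ims.append(cv2.resize(c["frame"][v-45:v+45,u-45:u+45],(390,390),interpolation=2))
cv2.imwrite("pics/c1.png",np.hstack(ims))
print(state()["eef_pos"])
E
```

```text
scene 113 [306.2 171. ] px/10mm [3.3 1.7]
scene 104 [306.1 173.9] px/10mm [3.3 1.7]
306 173
top 113 [210.1 236.8] px/10mm [-0.5 -5.1]
top 104 [211.  236.8] px/10mm [-0.5 -5. ]
211 236
[ 538.70930067 -102.07110562   70.7951107 ]
```

View pics/c1.png

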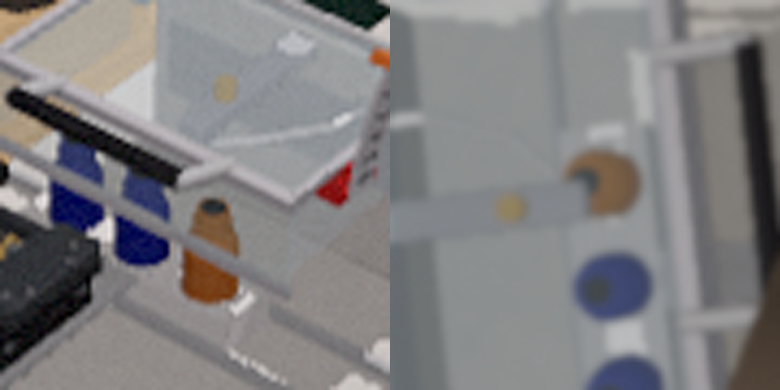

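The left (scene) crop shows the amber mouth at crop (213,207); the predicted needle is at (195,195). The right (top) crop shows the mouth at about (195,180) with the needle arm's line at about 197. About 9 mm remains.

Emit:
jog_arm(
  targets=[
    {"slide": [-4, -0.5, 0], "turn": [0, 0, 0], "claw": 5},
    {"slide": [-4, -0.6, 0], "turn": [0, 0, 0], "claw": 5},
    {"slide": [-1, -0.1, 0], "turn": [0, 0, 0], "claw": 5},
    {"slide": [0, 0, 0], "turn": [0, 0, 0], "claw": 5},
    {"slide": [0, 0, 0], "turn": [0, 0, 0], "claw": 5},
  ],
)

```text
t: 7.45
eef_pos: [530.2, -103.3, 70.8]
tcp_rot: [3.137, 0.003, 1.699]
ft_force: [1.3, -3.1, 10.5]
opening: 0.203
grip_force: 30.0
```

```bash
python3 - <<'E'
from h import *
p=np.load("p.npy")
ims=[]
for n in ["scene","top"]:
    f=np.mean([ (c:=read_camera(n))["frame"].astype(float) for _ in range(3)],0).astype(np.uint8)
    x,y=(284,145) if n=="scene" else (188,212)
    a=cv2.resize(f[y:y+48,x:x+48],(399,399),interpolation=cv2.INTER_CUBIC)
    ims.append(cv2.convertScaleAbs(a,alpha=1.3,beta=0))
cv2.imwrite("pics/c2.png",np.hstack(ims)); print(state()["eef_pos"])
E
```

```text
[ 530.16909768 -103.23526422   70.80636455]
```

View pics/c2.png

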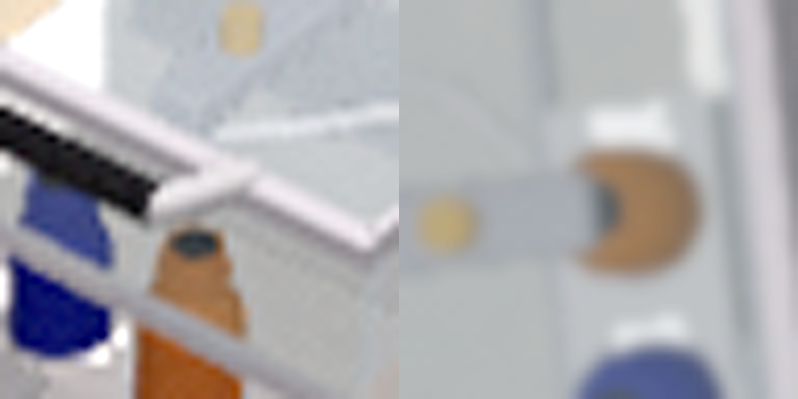

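The mouth is within about 1 mm of the needle line: top crop mouth (605,208) against the arm's end at about 210, scene crop mouth (193,243) against predicted (188,244). Release, rise and reorient.

Emit:
jog_arm(
  targets=[
    {"slide": [0, 0, 0], "turn": [0, 0, 0], "claw": 50},
    {"slide": [0, 0, 0], "turn": [0, 0, 0], "claw": 50},
    {"slide": [0, 0, 0], "turn": [0, 0, 0], "claw": 50},
    {"slide": [0, 0, 30], "turn": [0, 0, 0], "claw": 50},
    {"slide": [0, 0, 45], "turn": [0, 0, 0], "claw": 50},
  ],
)

```text
t: 8.38
eef_pos: [527.9, -102.2, 143.6]
tcp_rot: [-3.139, -0.001, 1.699]
ft_force: [-0.0, -1.3, -0.1]
opening: 0.496
grip_force: 0.0
```

Emit:
jog_arm(
  targets=[
    {"slide": [0, 0, 50], "turn": [0, 0, 0], "claw": 50},
    {"slide": [0, 0, 50], "turn": [0, 0, 0], "claw": 50},
    {"slide": [0, 0, 50], "turn": [0, 0, -8], "claw": 50},
    {"slide": [6, 2, 0], "turn": [0, 0, -9], "claw": 50},
    {"slide": [6, 2, 0], "turn": [0, 0, -9], "claw": 50},
  ],
)

```text
t: 9.0
eef_pos: [540.5, -98.3, 294.3]
tcp_rot: [3.141, -0.0, 1.24]
ft_force: [0.7, 0.1, -0.4]
opening: 0.501
grip_force: 0.0
```

Emit:
jog_arm(
  targets=[
    {"slide": [6, 2, 0], "turn": [0, 0, -9], "claw": 50},
    {"slide": [6, 2, 0], "turn": [0, 0, -9], "claw": 50},
    {"slide": [6, 2, 0], "turn": [0, 0, -9], "claw": 50},
    {"slide": [6, 2, 0], "turn": [0, 0, -9], "claw": 50},
    {"slide": [6, 2, 0], "turn": [0, 0, -9], "claw": 50},
  ],
)

```text
t: 9.62
eef_pos: [570.6, -88.3, 293.5]
tcp_rot: [-3.141, 0.0, 0.454]
ft_force: [0.5, -0.3, -0.7]
opening: 0.499
grip_force: 0.0
```

Emit:
jog_arm(
  targets=[
    {"slide": [6, 2, 0], "turn": [0, 0, -9], "claw": 50},
    {"slide": [0, 0, 0], "turn": [0, 0, -9], "claw": 50},
    {"slide": [0, 0, 0], "turn": [8, 1, 0], "claw": 40},
    {"slide": [0, 0, 0], "turn": [8, 1, 0], "claw": 40},
    {"slide": [0, 0, 0], "turn": [8, 1, 0], "claw": 40},
  ],
)

```text
t: 10.25
eef_pos: [576.6, -86.3, 294.0]
tcp_rot: [-2.715, -0.01, 0.144]
ft_force: [0.8, 0.6, -0.7]
opening: 0.402
grip_force: 0.0
```

Emit:
jog_arm(
  targets=[
    {"slide": [0, 0, 0], "turn": [8, 1, 0], "claw": 40},
    {"slide": [0, 0, 0], "turn": [8, 1, 0], "claw": 40},
    {"slide": [0, 0, 0], "turn": [0, 0, 0], "claw": 40},
  ],
)

```text
t: 10.62
eef_pos: [576.4, -87.7, 291.9]
tcp_rot: [-2.437, -0.011, 0.138]
ft_force: [0.1, 0.4, -0.1]
opening: 0.4
grip_force: 0.0
```

```bash
python3 - <<'E'
from h import *
from scipy.spatial.transform import Rotation as Ro
s=state(); print(s["eef_pos"].round(1),s["joints"].round(2)); print(Ro.from_euler("xyz",s["tcp_rot"]).as_matrix().round(3))
c=read_camera("wrist"); cv2.imwrite("pics/w2.png",c["frame"])
p=np.load("p.npy");co,sn=np.cos(p[2]),np.sin(p[2])
for x in(-55,0,55): print(pix(c,[p[0]+co*x+sn*90,p[1]+sn*x-co*90,200]).round(1))
print(look_for("guard_handle","wrist")[:2])
E
```

```text
[576.4 -87.7 291.9] [-0.51  0.52  1.47  0.55  1.61  0.81]
[[ 0.99   0.112 -0.081]
 [ 0.138 -0.754  0.643]
 [ 0.011 -0.648 -0.762]]
[276.  262.3]
[276.7 200.6]
[277.5 133.1]
[{'xy': [237.3, 168.4], 'conf': 0.71}]
```

View pics/w2.png

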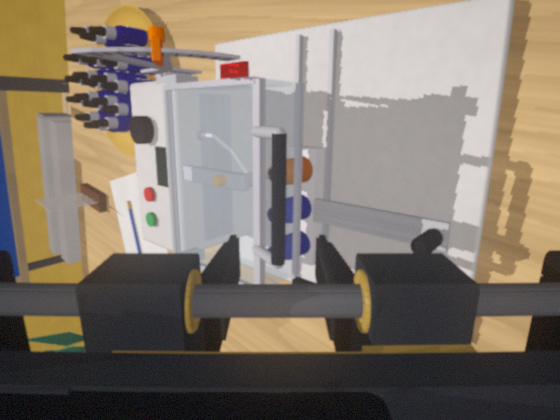

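The wrist view shows the bar from (279,133) to (278,263), right on the prediction, and lying between the fingers. Advance and grip.

Emit:
jog_arm(
  targets=[
    {"slide": [-3, 30, -35], "turn": [0, 0, 0], "claw": 40},
    {"slide": [-3, 30, -36], "turn": [0, 0, 0], "claw": 40},
    {"slide": [-3, 20, -24], "turn": [0, 0, 0], "claw": 40},
    {"slide": [-1, 9, -11], "turn": [0, 0, 0], "claw": 40},
    {"slide": [0, 0, 0], "turn": [0, 0, 0], "claw": 40},
  ],
)

```text
t: 11.35
eef_pos: [566.6, 3.1, 188.1]
tcp_rot: [-2.439, -0.014, 0.142]
ft_force: [0.3, -0.1, -0.2]
opening: 0.4
grip_force: 0.0
```

Emit:
jog_arm(
  targets=[
    {"slide": [0, 0, 0], "turn": [0, 0, 0], "claw": 2},
    {"slide": [0, 0, 0], "turn": [0, 0, 0], "claw": 2},
    {"slide": [0, 0, 0], "turn": [0, 0, 0], "claw": 2},
    {"slide": [0, 0, 0], "turn": [0, 0, 0], "claw": 2},
  ],
)

```text
t: 11.85
eef_pos: [567.1, 0.6, 187.4]
tcp_rot: [-2.442, -0.015, 0.139]
ft_force: [0.2, -10.3, -2.1]
opening: 0.116
grip_force: 30.0
```

Emit:
jog_arm(
  targets=[
    {"slide": [-0.1, 1, 8.7], "turn": [0, 0, 0], "claw": 2},
    {"slide": [-0.2, 1.4, 8.7], "turn": [0, 0, 0], "claw": 2},
    {"slide": [-0.3, 1.9, 8.6], "turn": [0, 0, 0], "claw": 2},
    {"slide": [-0.3, 2.2, 8.5], "turn": [0, 0, 0], "claw": 2},
    {"slide": [0, 0, 0], "turn": [0, 0, 0], "claw": 2},
  ],
)

```text
t: 12.48
eef_pos: [566.4, 6.5, 222.6]
tcp_rot: [-2.443, -0.016, 0.139]
ft_force: [0.8, -15.4, 0.4]
opening: 0.119
grip_force: 30.0
```

Emit:
jog_arm(
  targets=[
    {"slide": [-0.4, 2.6, 8.3], "turn": [0, 0, 0], "claw": 2},
    {"slide": [-0.4, 3.0, 8.2], "turn": [0, 0, 0], "claw": 2},
    {"slide": [-0.5, 3.5, 8.1], "turn": [0, 0, 0], "claw": 2},
    {"slide": [-0.5, 3.9, 7.9], "turn": [0, 0, 0], "claw": 2},
    {"slide": [0, 0, 0], "turn": [0, 0, 0], "claw": 2},
  ],
)

```text
t: 13.1
eef_pos: [564.8, 20.5, 255.4]
tcp_rot: [-2.442, -0.016, 0.139]
ft_force: [3.0, -10.3, 0.6]
opening: 0.116
grip_force: 30.0
```

Emit:
jog_arm(
  targets=[
    {"slide": [-0.6, 4.2, 7.6], "turn": [0, 0, 0], "claw": 2},
    {"slide": [-0.6, 4.6, 7.5], "turn": [0, 0, 0], "claw": 2},
    {"slide": [-0.7, 5, 7.2], "turn": [0, 0, 0], "claw": 2},
    {"slide": [0, 0, 0], "turn": [0, 0, 0], "claw": 2},
    {"slide": [0, 0, 0], "turn": [0, 0, 0], "claw": 2},
  ],
)

```text
t: 13.72
eef_pos: [562.9, 34.5, 277.4]
tcp_rot: [-2.441, -0.016, 0.138]
ft_force: [3.8, -7.8, 1.3]
opening: 0.117
grip_force: 30.0
```

```bash
python3 - <<'E'
from h import *
p=np.load("p.npy");co,sn=np.cos(p[2]),np.sin(p[2])
s=state(); print(s["eef_pos"].round(1),s["ft_force"].round(1))
R=cv2.Rodrigues(np.zeros(3))[0]
def arc(a,r=110): 
    X=[118,85-r*np.cos(a),185+r*np.sin(a)]; return [p[0]+co*X[0]-sn*X[1],p[1]+sn*X[0]+co*X[1],X[2]]
ims=[]
for n in ["scene","wrist","top"]:
    c=read_camera(n); u,v=np.array(pix(c,arc(.58))).astype(int)
    for a in (.5,.55,.6,.65,.7): print(n,a,pix(c,arc(a)).round(1))
    if n!="wrist":
        ims.append(cv2.resize(c["frame"][v-30:v+30,u-30:u+30],(390,390),interpolation=2)); print(u,v)
    else: cv2.imwrite("pics/w3.png",c["frame"])
cv2.imwrite("pics/c3.png",np.hstack(ims))
E
```

```text
[562.9  34.5 277.4] [ 3.8 -7.8  1.3]
scene 0.5 [349.3 149.4]
scene 0.55 [350.3 146.9]
scene 0.6 [351.3 144.5]
scene 0.65 [352.4 142. ]
scene 0.7 [353.5 139.5]
350 145
wrist 0.5 [278.9  32.7]
wrist 0.55 [269.8  31.9]
wrist 0.6 [260.4  31.1]
wrist 0.65 [250.8  30.4]
wrist 0.7 [240.9  29.8]
top 0.5 [195.7 166.1]
top 0.55 [193.4 165.8]
top 0.6 [191.  165.6]
top 0.65 [188.5 165.3]
top 0.7 [185.8 165.1]
192 165
```

View pics/c3.png

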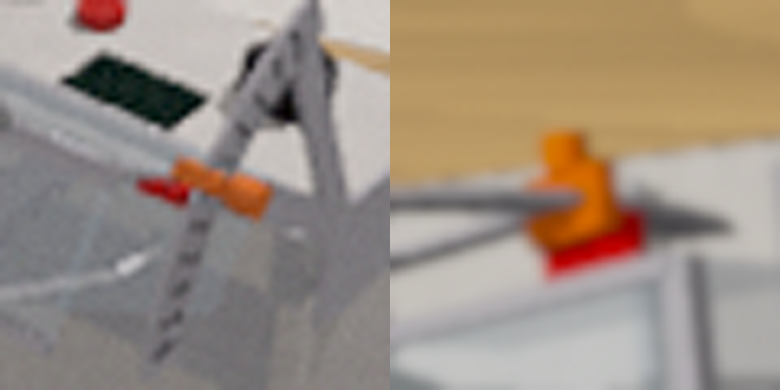

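The left (scene) crop shows the red pointer at (162,190), just under the orange clip (222,188). The right (top) crop shows red at (595,245) and orange at (570,205). I need a little more lift; the wrist view resolves it best, so I use it for my last picture.

```bash
python3 - <<'E'
import cv2
f=cv2.imread("pics/w3.png")[0:90,190:340]; cv2.imwrite("pics/c4.png",cv2.resize(f,None,fx=5,fy=5,interpolation=2))
E
```

```text
(no output)
```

View pics/c4.png

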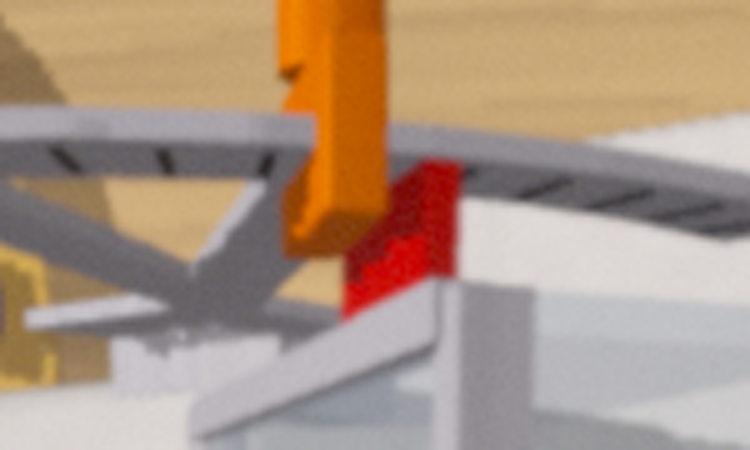

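The wrist crop shows the clip's outer face at crop u 330–385 and the pointer's tip edge at about 460. I'll compare both with projections numerically.

```bash
python3 - <<'E'
from h import *
from scipy.optimize import brentq
p=np.load("p.npy");co,sn=np.cos(p[2]),np.sin(p[2])
c=read_camera("wrist"); T=read_camera("top");S=read_camera("scene")
def P(x,r,a,h=0):
    X=[x,85-r*np.cos(a)-h*np.sin(a),185+r*np.sin(a)+h*np.cos(a)]; return [p[0]+co*X[0]-sn*X[1],p[1]+sn*X[0]+co*X[1],X[2]]
cr=lambda q:((pix(c,q)-[190,0])*5).round().tolist()
for a in (.55,.6,.65):
    print("clip",a,[[cr(P(x,r,a,h)) for x in(109,127)] for r,h in((125,-3.5),(125,3.5),(95,3.5))])
for a in (.5,.55,.6): print("ptr",a,[cr(P(118,r,a)) for r in(110,80)], "guard corner",cr(P(105,143,a,4)),cr(P(-105,143,a,4)))
print("bar",[ (a,pix(c,P(0,175,a,15)).round(1).tolist()) for a in(.5,.55,.6)])
# colour blobs
for n,k in(("scene",S),("top",T)):
    h=cv2.cvtColor(k["frame"],cv2.COLOR_BGR2HSV)
    u,v=pix(k,P(118,110,.6)).astype(int); w=h[v-20:v+20,u-20:u+20]
    for nm,lo,hi in(("red",0,5),("orange",9,16)):
        m=(w[...,0]>=lo)&(w[...,0]<=hi)&(w[...,1]>200)&(w[...,2]>90); ys,xs=np.nonzero(m); print(n,nm,m.sum(),xs.mean()+u-20,ys.mean()+v-20,xs.min()+u-20,xs.max()+u-20,ys.min()+v-20,ys.max()+v-20)
E
```

```text
clip 0.55 [[[444.0, 226.0], [446.0, 47.0]], [[434.0, 213.0], [437.0, 28.0]], [[356.0, 259.0], [357.0, 98.0]]]
clip 0.6 [[[387.0, 222.0], [388.0, 41.0]], [[378.0, 209.0], [380.0, 21.0]], [[319.0, 256.0], [319.0, 94.0]]]
clip 0.65 [[[328.0, 218.0], [329.0, 36.0]], [[321.0, 205.0], [321.0, 16.0]], [[281.0, 254.0], [281.0, 91.0]]]
ptr 0.5 [[444.0, 164.0], [359.0, 211.0]] guard corner [557.0, 228.0] [505.0, 2026.0]
ptr 0.55 [[398.0, 159.0], [330.0, 208.0]] guard corner [491.0, 222.0] [453.0, 2040.0]
ptr 0.6 [[351.0, 155.0], [299.0, 206.0]] guard corner [422.0, 217.0] [400.0, 2052.0]
bar [(0.5, [321.2, 281.5]), (0.55, [304.9, 284.4]), (0.6, [287.6, 286.9])]
scene red 9 345.3333333333333 144.0 342 348 143 145
scene orange 35 354.34285714285716 143.8857142857143 347 360 140 147
top red 42 193.95238095238096 172.21428571428572 187 199 168 175
top orange 117 190.47008547008548 164.92307692307693 184 197 156 172
```

```bash
python3 - <<'E'
from h import *
p=np.load("p.npy");co,sn=np.cos(p[2]),np.sin(p[2])
c=read_camera("wrist")
def P(x,r,a,h=0):
    X=[x,85-r*np.cos(a)+h*np.sin(a),185+r*np.sin(a)+h*np.cos(a)]; return [p[0]+co*X[0]-sn*X[1],p[1]+sn*X[0]+co*X[1],X[2]]
cr=lambda q:((pix(c,q)-[190,0])*5).round().tolist()
for a in (.55,.6,.65):
    print("clip",a,[cr(P(109,r,a,h)) for r,h in((125,-3.5),(125,3.5),(95,3.5),(95,-3.5))])
for a in (.5,.55,.6): print("ptr",a,[cr(P(118,r,a,h)) for r,h in((110,-3),(110,3),(80,-3),(80,3))], "guard corner",cr(P(105,143,a,4)))
E
```

```text
clip 0.55 [[470.0, 222.0], [407.0, 217.0], [334.0, 262.0], [389.0, 266.0]]
clip 0.6 [[414.0, 218.0], [350.0, 213.0], [295.0, 260.0], [352.0, 263.0]]
clip 0.65 [[357.0, 214.0], [291.0, 210.0], [256.0, 258.0], [313.0, 261.0]]
ptr 0.5 [[468.0, 166.0], [419.0, 161.0], [381.0, 213.0], [337.0, 209.0]] guard corner [526.0, 232.0]
ptr 0.55 [[423.0, 161.0], [373.0, 157.0], [352.0, 210.0], [307.0, 207.0]] guard corner [457.0, 227.0]
ptr 0.6 [[377.0, 157.0], [325.0, 153.0], [322.0, 208.0], [276.0, 205.0]] guard corner [386.0, 222.0]
```

Index comes out near 0.62 and the guard near 0.55. Raise by 0.07 rad and re-measure.

Emit:
jog_arm(
  targets=[
    {"slide": [-0.5, 3.8, 5], "turn": [0, 0, 0], "claw": 2},
    {"slide": [-0.5, 3.8, 4.7], "turn": [0, 0, 0], "claw": 2},
    {"slide": [0, 0, 0], "turn": [0, 0, 0], "claw": 2},
    {"slide": [0, 0, 0], "turn": [0, 0, 0], "claw": 2},
  ],
)

```text
t: 14.58
eef_pos: [561.9, 42.2, 287.0]
tcp_rot: [-2.441, -0.016, 0.138]
ft_force: [4.0, -5.9, 1.2]
opening: 0.117
grip_force: 30.0
```

```bash
cat > m.py <<'E'
from h import *
from scipy.optimize import least_squares
p=np.load("p.npy");co,sn=np.cos(p[2]),np.sin(p[2])
s=state(); print(s["t"],s["eef_pos"].round(1),s["grip_force"],s["ft_force"].round(1))
def P(x,r,a,h=0):
    X=[x,85-r*np.cos(a)+h*np.sin(a),185+r*np.sin(a)+h*np.cos(a)]; return [p[0]+co*X[0]-sn*X[1],p[1]+sn*X[0]+co*X[1],X[2]]
c=read_camera("wrist"); 
h=cv2.cvtColor(c["frame"],cv2.COLOR_BGR2HSV)
for nm,lo,hi in(("red",0,5),("orange",9,17)):
    m=(h[...,0]>=lo)&(h[...,0]<=hi)&(h[...,1]>190)&(h[...,2]>60); m[80:]=0; m[:,:200]=0;m[:,330:]=0
    for r in range(20,64,4):
        x=np.nonzero(m[r])[0]
        if len(x): print(nm,r,x.min(),x.max())
for a in (.58,.6,.62,.64): print(a,"clip",[pix(c,P(109,r,a,k)).round(1).tolist() for r,k in((125,-3.5),(95,3.5))],"corner",pix(c,P(99,143,a,4)).round(1),"bar",pix(c,P(0,175,a,15)).round(1),pix(c,P(55,175,a,15)).round(1))
print(look_for("guard_handle","wrist")[:1],look_for("guard_pointer","wrist")[:1])
cv2.imwrite("pics/w4.png",c["frame"])
E
python3 m.py
```

```text
14.575 [561.9  42.2 287. ] 30.003249943256378 [ 4.  -5.9  1.2]
red 36 283 283
red 40 283 283
red 44 282 287
red 48 276 286
red 52 271 286
red 56 269 277
red 60 269 270
orange 20 269 289
orange 24 276 289
orange 28 277 289
orange 32 275 289
orange 36 271 289
orange 40 268 288
orange 44 268 280
orange 48 268 274
0.58 clip [[300.1, 45.0], [272.5, 53.0]] corner [297.8  58.9] bar [292.7 273.4] [296.  155.1]
0.6 clip [[295.7, 44.7], [269.4, 52.8]] corner [292.2  58.6] bar [285.4 273.9] [288.  155.1]
0.62 clip [[291.3, 44.3], [266.4, 52.7]] corner [286.6  58.3] bar [278.  274.3] [280.  155.2]
0.64 clip [[286.9, 44.0], [263.3, 52.5]] corner [280.9  58. ] bar [270.4 274.7] [271.8 155.2]
[{'xy': [314.3, 161.1], 'conf': 0.81}] [{'xy': [313.9, 160.0], 'conf': 0.78}]
```

Emit:
jog_arm(
  targets=[
    {"slide": [-0.2, 1.4, 1.6], "turn": [0, 0, 0], "claw": 2},
    {"slide": [0, 0, 0], "turn": [0, 0, 0], "claw": 2},
    {"slide": [0, 0, 0], "turn": [0, 0, 0], "claw": 2},
  ],
)

```text
t: 15.1
eef_pos: [561.7, 43.7, 288.5]
tcp_rot: [-2.44, -0.016, 0.138]
ft_force: [4.2, -4.9, 1.2]
opening: 0.117
grip_force: 30.0
```

```bash
python3 m.py | grep -E "red (44|48|52)|orange (32|36|48)|^[0-9]+\.[0-9]+ \["; python3 - <<'E'
from h import *
p=np.load("p.npy");co,sn=np.cos(p[2]),np.sin(p[2])
w=lambda X:[p[0]+co*X[0]-sn*X[1],p[1]+sn*X[0]+co*X[1],X[2]]
for n in("scene","top"):
    c=read_camera(n); h=cv2.cvtColor(c["frame"],cv2.COLOR_BGR2HSV)
    u,v=pix(c,w([0,0,65])).astype(int)
    m=((h[...,0]>=6)&(h[...,0]<=17)&(h[...,1]>110)&(h[...,2]>40)); k=np.zeros_like(m); k[v-25:v+25,u-16:u+16]=1; m&=k
    print(n,[pix(c,w([0,0,z])).round(1).tolist() for z in (30,60,90,104)])
    for r in range(v-24,v+25,4):
        x=np.nonzero(m[r])[0]
        if len(x)>2: print(r,x.min(),x.max())
E
```

```text
15.1 [561.7  43.7 288.5] 30.001481473445892 [ 4.2 -4.9  1.2]
red 44 282 289
red 48 278 288
red 52 271 287
orange 32 279 293
orange 36 275 293
orange 48 271 276
scene [[305.1, 196.8], [305.5, 187.8], [305.9, 178.4], [306.1, 173.9]]
178 303 311
182 301 313
186 301 312
190 301 312
194 301 311
top [[217.5, 237.0], [215.0, 236.9], [212.3, 236.8], [211.0, 236.8]]
```

The bottle hasn't moved, the pointer is at the index and the grip is firm, so I'm handing in.

```bash
python3 -c "
from cell import *
print(job_done())"
```

```text
the job is handed in; nothing more can be done
None
```

I handed the job in; no verdict came back. By my camera measurements, the amber bottle's mouth is within about 2 mm of the needle axis, and the gripper is holding the guard by its bar at about 0.62 rad, within about 0.02 rad of the orange index.

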